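Tip the lemons into the fruit bowl

TASK

Pick up the bamboo tray of yellow lemons by its overhead bar and tip it over the blue bowl so that both lemons land in the bowl, then set the empty tray back down upright on the counter at the spot where it stood. Leave the bowl upright and where it is.

Things in the scene. Friction and masses are not known exactly. Their poses are not given: they have to be found in the camera images.
- tray: Bamboo tray of lemons (its twin holds limes). Origin: underside, below its bar's middle. Bar along y, 18 thick in x, 24 tall, centred at z 105, 110 free; lemon tops at z 55. Flat 5 mm floor x -30..55, then an 18 deg ramp up to the open lip at x -85, z 23: tipped -x side down by 40-45 deg, the lemons roll out over the lip. Closed back x 59; walls 40 high; 122 wide (y). 0.5 kg laden
- bowl: loose blue ceramic bowl, outer diameter 200 mm at the rim, 80 mm high, wall 5 mm, about 0.75 kg; origin at the centre of its underside, z up
- lemon1: yellow lemon, 50 mm thick and 66 mm long, about 90 g, rolls freely about its length; origin at its centre, y along its length; starts lying in the tray on the lip side, length along the bar
- lemon2: the other yellow lemon, same size; starts in the tray on the back-wall side; origin at its centre
Things that resemble listed ones, but are neither listed nor needed, are in the scene too. What is shaped like the lemon1 but purple is not meant.

How it is judged (in metres and radians):
On the way, in this order (a step that is already met when the one before it is completed fails the run):
1. the lemon tray, lifted off the counter, is tipped by more than 15 degrees with its middle within 0.22 m of the bowl's centre (angle between tray's own z axis and vertical above 0.26 rad and height (world z) of tray above 0.05 m and horizontal distance between tray and bowl below 0.22 m), for 0.05 s.
2. both lemons are in the bowl (horizontal distance between each of lemon1, lemon2 and bowl below 0.08 m and height (world z) of each of lemon1, lemon2 below 0.1 m), for 0.2 s.
At the end, for the whole second after the job is handed in: Both lemons lie at rest in the blue bowl (centres within 80 mm of its axis and below 100 mm); the bowl stands upright on the counter within 50 mm of where it was; the tray stands upright (within 7 degrees), at rest on the counter, within 50 mm of where it stood at the start (all of step 2 and linear speed of each of lemon1, lemon2 below 0.08 m/s and angle between bowl's own z axis and vertical below 0.15 rad and height (world z) of bowl below 0.012 m and distance of each of bowl, tray from where it was at the start of the episode below 0.05 m and angle between tray's own z axis and vertical below 0.12 rad and height (world z) of tray below 0.01 m and linear speed of tray below 0.03 m/s); the robot touches nothing.
It also fails if it takes over 64 s, if anything falls off the work surface, if the arm or the gripper's body presses on something with over 40 N, if the wrist force passes 120 N, or if a joint passes its speed limit or range.

ROBOT

A 6-joint arm with a two-finger parallel gripper is mounted at the origin on the work surface. World frame = base frame: x ahead of the robot, y to its left, z up, the work surface at z = 0. Lengths are in mm, angles in rad, forces in N, time in s.
With the tool pointing down it reaches from about 350 to 725 mm from the base axis. Payload 4.3 kg.
Tool frame: the origin (TCP) lies midway between the tips of the shut fingers; the grasp point (between the pads) lies 19 mm behind it; z points along the fingers, y is the line along which they close (so a half turn about z gives the same grasp; the last joint's range is limited). The gripper opens to 85 mm and grips with 20 to 120 N. Pads are 22 mm wide; open, the fingers measure 114 mm over their backs; the gripper's body (76 mm by 85 mm) begins 54 mm behind the grasp point. The pads swing forward as they close: fully open they stand 13 mm farther back than shut.
Start: joints at [-1.214, 0.377, 0.081, 1.274, 0, 1.46], TCP at [258.784, -513.515, 231.329] pointing down, gripper open.
Joint ranges: [-2.72, 2.72], [-0.84, 1.66], [-1.02, 1.22], [-1.77, 2.12], [-1.37, 1.28], [-3.14, 3.14]. Speed limits (rad/s): [2.57, 2.57, 3.14, 3.14, 3.14, 3.14].

INTERFACE

Orientations are given as [roll, pitch, yaw] about the fixed x, y, z axes, in that order (R = Rz(yaw) Ry(pitch) Rx(roll)).
In Python, from cell import robot gives the robot as it stands. The module is installed in compiled form; this text tells all that it offers.
- The arm moves only by the tool send_rows, never from a script. Its argument "plan" is a list of rows, each a list of 3 entries, a list of its own where there are three numbers: the shift along the tool's x, y, z in m, then the turn about the tool's z in rad, then the opening, from 0 (shut) to 1 (fully open). A call has 1 to 5 rows; each row shifts and turns the commanded pose from where the row before left it, along the tool's axes as they then stand; what a row does not reach is not made up. A row lasts 1/8 s, in which the tool goes at most 62.5 mm and 10.7 degrees, less where a joint would pass 70% of its speed; a pose out of reach is approached as far as the arm can. A call with a gripper value outside its range is refused whole. The fingers move at their own pace and stop on an object; the grip force is fixed at half the most. Time passes only in rows, so rows that do not move let the fingers close. It gives the time, the measured TCP pose, the force, the opening and the grip force at its end, in the units of the state.
- robot.observe(): the state, without advancing time (a new reading comes with each control period).
- robot.grab_frame(name): name is "side" or "top"; returns the picture (400x640x3 uint8, blue, green, red); there is no depth.
- robot.calibration(name): a dict with "fx", "fy", "cx", "cy" (pixels), "position" and "attitude" of the camera in the world. Camera axes: x right, y down, z forward; pixel columns grow to the right and rows downward; lengths in mm; the calibration is good to about 2 mm. A picture is of the moment at which its call begins. calibration takes no time and is no camera call.
- robot.sign_off(): hands the job in; it is judged then, once.
The state is a dict: "t": time; "joints": joint angles; "dq": joint speeds; "effort": joint torques, N m; "tool_pos": TCP position; "orientation": TCP orientation; "wrist_force": force on the tool from outside, world axes, zero at the start; "moment": the same for the moment, N m; "opening": finger opening in mm; "finger_force": force on a finger pad.
Only numpy, scipy, OpenCV 4.12 (cv2) and the standard library are available. Lean on these libraries where they do the work, as an engineer would, in place of code of your own. Each camera call takes 0.05 s, during which the arm holds its last target. There are 200 camera calls.

## Working session

There is one attempt and no reset: what is moved stays moved. The work goes in short steps, Python scripts to look and compute and a tool call to move; the robot and the scene stay as the last step left them, time stands still between calls to the robot, and variables do not carry over. Pictures are saved under pics/ and viewed, at most 10 in all, crops included, and the job is handed in when it is done.

Besides the shell and the picture viewer there is one more tool, called after "Call:" by a JSON object that holds its "api" and its "payload", one argument or row to a line. send_rows: Moves the arm, as the interface text tells. Its arguments: {"type":"object","properties":{"plan":{"type":"array"}},"required":["plan"]}

```bash
mkdir -p pics
python3 - <<'E'
from cell import robot
import cv2
for n in("side","top"):
    cv2.imwrite(f"pics/{n}0.png",robot.grab_frame(n)); print(n,robot.calibration(n))
print(robot.observe())
E
```

```text
side {'fx': 516.4719192308893, 'fy': 516.4719192308893, 'cx': 315.3461867465217, 'cy': 201.03745041684738, 'position': array([ 138.10345042, 1081.70994616,  801.63510568]), 'attitude': array([-2.16319008, -0.01603982, -2.79211222])}
top {'fx': 515.2373482781435, 'fy': 515.2373482781435, 'cx': 316.17231271727707, 'cy': 203.20217921214498, 'position': array([ 359.97898159,   11.7783128 , 1191.84535264]), 'attitude': array([-3.02079933, -0.01552692, -1.57889517])}
{'t': 0.1, 'joints': array([-1.21426218e+00,  3.78014343e-01,  7.97580634e-02,  1.27439613e+00,
       -9.70930173e-08,  1.46049064e+00]), 'dq': array([-0.00190798,  0.00044204,  0.00176325,  0.00052454, -0.00122487,
        0.00045272]), 'effort': array([ 2.31925449e-03, -4.64693677e+01,  2.70582354e+01,  1.19989458e-02,
       -3.25592021e-05,  8.02196123e-07]), 'tool_pos': array([ 258.58391999, -512.91567428,  230.43985474]), 'orientation': array([-3.13974784e+00, -2.04225314e-04,  4.66839646e-01]), 'wrist_force': array([ 0.80480226, -0.49460026,  0.1536642 ]), 'moment': array([-0.00688945,  0.00090425, -0.06060346]), 'finger_force': 0.0, 'opening': 85.60116898419662}
```

View pics/top0.png

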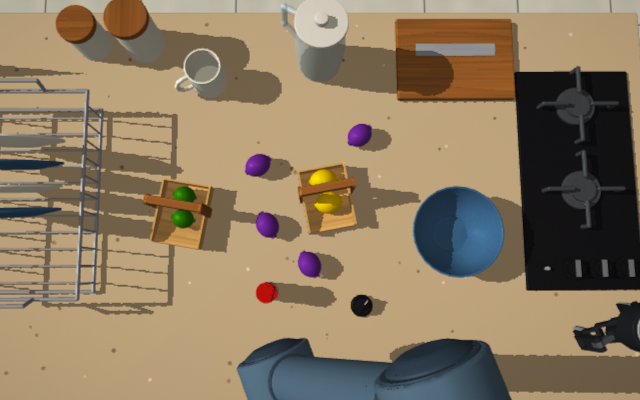

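View pics/side0.png

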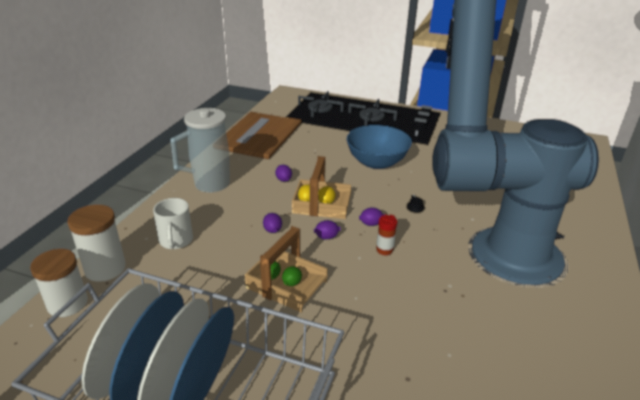

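The top view shows two trays: the lime tray at (180,213) and the lemon tray at (327,198), which is the one meant because it holds the yellow fruit. Its bar runs from (300,191) to (354,183) and its lip points down the image, towards the robot. The bowl is at (459,231). The purple fruits are distractors.

```bash
cat > h.py <<'E'
import numpy as np,cv2
from scipy.spatial.transform import Rotation as R
from cell import robot
def ray(n,uv,z):
    c=robot.calibration(n);d=R.from_euler('xyz',c['attitude']).apply([(uv[0]-c['cx'])/c['fx'],(uv[1]-c['cy'])/c['fy'],1])
    return c['position']+d*(z-c['position'][2])/d[2]
def st():
    s=robot.observe();print(*[(k,np.round(s[k],3).tolist()) for k in('t','joints','tool_pos','orientation','wrist_force','moment','opening','finger_force')],sep='\n')
E
python3 - <<'E'
from h import *
im=cv2.imread('pics/top0.png');hsv=cv2.cvtColor(im,cv2.COLOR_BGR2HSV)
roi=np.zeros(im.shape[:2],np.uint8);roi[150:250,285:370]=255
for x,y in((300,191),(327,187),(350,184),(310,173),(325,220),(440,178)):print((x,y),hsv[y,x],end=' ')
def big(m):
    c,_=cv2.findContours(m,0,2);return max(c,key=cv2.contourArea)
bar=cv2.inRange(hsv,(5,120,50),(14,255,165))&roi
b=big(bar);r=cv2.minAreaRect(b);print('bar',r);
for p in cv2.boxPoints(r):print(p,ray('top',p,117).round(1))
print('bar mid',ray('top',r[0],115).round(1))
br=np.zeros_like(roi);br[170:290,400:515]=255
bl=big(cv2.inRange(hsv,(95,80,40),(120,255,255))&br);e=cv2.fitEllipse(cv2.convexHull(bl));print('bowl',e,ray('top',e[0],80).round(1))
print([ray('top',(e[0][0]+s*e[1][0]/2,e[0][1]),80).round(1) for s in(-1,1)])
for nm,uv in dict(backL=(300,172),backR=(346,165),lipL=(309,234),lipR=(356,226),).items():print(nm,ray('top',uv,40 if 'b' in nm[:1] else 23).round(1))
c=cv2.resize(im[140:260,250:490],None,fx=3.2,fy=3.2,interpolation=cv2.INTER_CUBIC);cv2.imwrite('pics/crop1.png',c)
E
```

```text
(300, 191) [ 14 190 181] (327, 187) [ 14 191 147] (350, 184) [ 14 191 148] (310, 173) [ 16 154 134] (325, 220) [ 17 151 209] (440, 178) [ 18  89 191] bar ((326.98931884765625, 188.992919921875), (15.47842025756836, 57.685691833496094), 78.48616790771484)
[297.18213 187.16661] [524.6  33.8 117. ]
[353.70697 175.6523 ] [548.6 -85.9 117. ]
[356.7965  190.81923] [516.1 -91.9 117. ]
[300.27167 202.33354] [492.4  27.4 117. ]
bar mid [520.7 -29.1 115. ]
bowl ((458.19085693359375, 231.44656372070312), (88.67803955078125, 91.60883331298828), 132.03440856933594) [ 431.2 -314.1   80. ]
[array([ 431.9, -217.7,   80. ]), array([ 430.5, -410.9,   80. ])]
backL [571.2  28.9  40. ]
backR [586.8 -75.8  40. ]
lipL [431.4   9.3  23. ]
lipR [448.9 -97.8  23. ]
```

View pics/crop1.png

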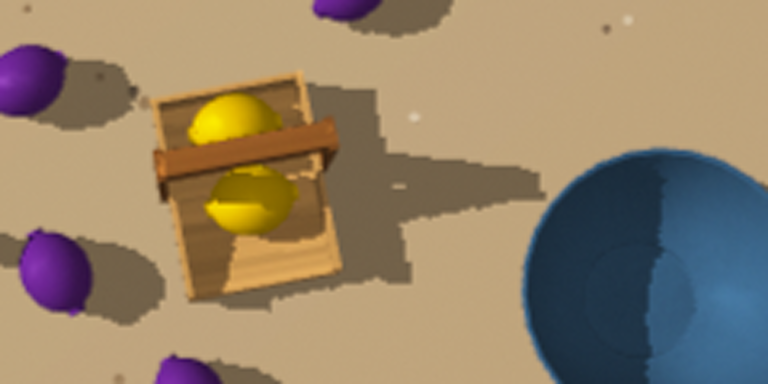

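The crop confirms it. The tray with yellow lemons has its bar centre near (327,186) and its lip edge from (309,233) to (357,224), facing the robot. That gives an origin of about (525,-31) and a yaw of about 0.155. The lip-to-back length comes out at 142 mm, against 144 expected.

The moves only allow turns about the tool's z axis, so I'll check in free air how the arm treats poses at the edge of its reach.

Call:
{"api": "send_rows", "payload": {
  "plan": [
    [[0.05,-0.034,0],0,1],
    [[0.05,-0.034,0],0,1],
    [[0.05,-0.034,0],0,1],
    [[0.05,-0.034,0],0,1],
    [[0.05,-0.034,0],0,1]
  ]
}}

```text
t: 0.72
tool_pos: [406.0, -247.3, 231.0]
orientation: [-3.141, 0.0, 0.466]
wrist_force: [0.8, -0.2, -0.2]
opening: 85.6
finger_force: 0.0
```

Call:
{"api": "send_rows", "payload": {
  "plan": [
    [[0.05,-0.035,0],0,1],
    [[0.05,-0.035,0],0,1],
    [[0.05,-0.035,0],0,1],
    [[0.05,-0.035,0],0,1],
    [[0,0,0],-0.18,1]
  ]
}}

```text
t: 1.35
tool_pos: [522.2, -30.2, 230.6]
orientation: [-3.141, -0.0, 0.658]
wrist_force: [-0.2, -0.3, -0.4]
opening: 85.3
finger_force: 0.0
```

Call:
{"api": "send_rows", "payload": {
  "plan": [
    [[0,0,0],-0.18,1],
    [[0,0,0],-0.18,1],
    [[0,0,0],-0.18,1],
    [[0,0,0],-0.18,1],
    [[0,0,0],-0.18,1]
  ]
}}

```text
t: 1.98
tool_pos: [520.7, -34.1, 230.8]
orientation: [-3.14, -0.0, 1.553]
wrist_force: [-0.2, 0.1, 0.5]
opening: 85.6
finger_force: 0.0
```

Call:
{"api": "send_rows", "payload": {
  "plan": [
    [[0,0,0],-0.18,1],
    [[0,0.05,0],0,1],
    [[0,0.05,0],0,1],
    [[0,0.05,0],0,1],
    [[0,0.05,0],0,1]
  ]
}}

```text
t: 2.6
tool_pos: [719.9, -2.8, 230.8]
orientation: [-3.141, 0.0, 1.727]
wrist_force: [1.1, -0.9, 0.1]
opening: 85.4
finger_force: 0.0
```

Call:
{"api": "send_rows", "payload": {
  "plan": [
    [[0,0.05,0],0,1],
    [[0,0.05,0],0,1],
    [[0,0.05,0],0,1],
    [[0,0.05,0],0,1]
  ]
}}

```text
t: 3.1
tool_pos: [835.9, 23.9, 197.3]
orientation: [3.061, 0.013, 1.726]
wrist_force: [0.3, 0.1, -0.3]
opening: 85.4
finger_force: 0.0
```

```bash
python3 -c "
from h import *
st()"
```

```text
('t', 3.1)
('joints', [-0.049, 1.049, 1.22, 1.66, 0.004, 1.366])
('tool_pos', [835.915, 23.934, 197.263])
('orientation', [3.061, 0.013, 1.726])
('wrist_force', [0.27, 0.099, -0.31])
('moment', [0.029, 0.018, -0.059])
('opening', 85.376)
('finger_force', 0.0)
```

Call:
{"api": "send_rows", "payload": {
  "plan": [
    [[0,-0.05,0],0,1],
    [[0,-0.05,0],0,1]
  ]
}}

```text
t: 3.35
tool_pos: [779.3, 12.7, 197.5]
orientation: [3.056, 0.014, 1.727]
wrist_force: [1.1, -0.5, 0.5]
opening: 85.4
finger_force: 0.0
```

```bash
python3 -c "
from h import *
st()
for uv in((321,18),(320,60)):print(ray('top',uv,250),ray('top',uv,0))"
```

```text
('t', 3.35)
('joints', [-0.067, 0.777, 0.666, 1.374, 0.005, 1.347])
('tool_pos', [779.31, 12.683, 197.529])
('orientation', [3.056, 0.014, 1.727])
('wrist_force', [1.086, -0.535, 0.478])
('moment', [-0.011, -0.058, -0.016])
('opening', 85.41)
('finger_force', 0.0)
[833.43208985 -15.98105221 250.        ] [959.10375849 -23.34939696   0.        ]
[749.11016336 -13.29615259 250.        ] [852.39972694 -19.95182735   0.        ]
```

Call:
{"api": "send_rows", "payload": {
  "plan": [
    [[0,-0.05,0],0.185,1],
    [[0,0,0],0.185,1],
    [[0,0,0],0.185,1],
    [[0,0,0],0.185,1],
    [[0,0,0],0.185,1]
  ]
}}

```text
t: 3.98
tool_pos: [728.8, 4.8, 194.6]
orientation: [3.081, -0.058, 0.797]
wrist_force: [0.4, 0.9, -0.4]
opening: 85.2
finger_force: 0.0
```

Call:
{"api": "send_rows", "payload": {
  "plan": [
    [[0,0,0],0.185,1],
    [[0,0,0],0.185,1],
    [[0,0,0],0.185,1],
    [[0,0,0],0.185,1],
    [[0,0,0],0.185,1]
  ]
}}

```text
t: 4.6
tool_pos: [727.8, -5.2, 194.5]
orientation: [-3.124, -0.083, -0.102]
wrist_force: [-0.2, -0.7, 0.3]
opening: 84.8
finger_force: 0.0
```

Call:
{"api": "send_rows", "payload": {
  "plan": [
    [[0,0,0],0.185,1],
    [[0,0,0],0.185,1],
    [[0,0,0],0.185,1],
    [[0,0,0],0.185,1],
    [[0,0,0],0.185,1]
  ]
}}

```text
t: 5.22
tool_pos: [638.5, -232.6, 195.2]
orientation: [-2.899, 0.032, -0.553]
wrist_force: [0.4, -0.4, -0.2]
opening: 85.6
finger_force: 0.0
```

Call:
{"api": "send_rows", "payload": {
  "plan": [
    [[0,0,0],0.185,1],
    [[0,0,0],0.185,1],
    [[0.02,0.045,-0.004],0,1],
    [[0.02,0.045,-0.004],0,1],
    [[0.02,0.045,-0.004],0,1]
  ]
}}

```text
t: 5.85
tool_pos: [531.7, -441.8, 158.7]
orientation: [-2.834, 0.128, -0.726]
wrist_force: [-0.4, -0.1, 0.4]
opening: 85.6
finger_force: 0.0
```

Call:
{"api": "send_rows", "payload": {
  "plan": [
    [[0.02,0.045,-0.004],0,1],
    [[0.02,0.045,-0.004],0,1],
    [[0.02,0.045,-0.004],0,1],
    [[0.02,0.045,-0.004],0,1],
    [[0.02,0.045,-0.004],0,1]
  ]
}}

```text
t: 6.48
tool_pos: [440.2, -631.2, 85.2]
orientation: [-2.844, 0.095, -0.738]
wrist_force: [0.3, 0.5, 0.1]
opening: 85.3
finger_force: 0.0
```

Call:
{"api": "send_rows", "payload": {
  "plan": [
    [[0.03,0.045,-0.004],0,1],
    [[0.03,0.045,-0.004],0,1],
    [[0.03,0.045,-0.004],0,1],
    [[0.03,0.045,-0.004],0,1],
    [[0.03,0.045,-0.004],0,1]
  ]
}}

```text
t: 7.1
tool_pos: [348.1, -768.3, 6.3]
orientation: [-2.911, -0.051, -0.777]
wrist_force: [-0.1, 0.2, 0.3]
opening: 85.4
finger_force: 0.0
```

```bash
python3 -c "
from h import *
st()"
```

```text
('t', 7.1)
('joints', [-1.303, 1.286, 1.219, 1.577, 0.225, 2.601])
('tool_pos', [348.141, -768.258, 6.298])
('orientation', [-2.911, -0.051, -0.777])
('wrist_force', [-0.088, 0.234, 0.323])
('moment', [-0.136, 0.124, 0.006])
('opening', 85.438)
('finger_force', 0.0)
```

```bash
cat >> h.py <<'E'
def to(target=None,delta=None):
    s=robot.observe();M=R.from_euler('xyz',s['orientation']).as_matrix()
    d=np.array(target)-s['tool_pos'] if target is not None else np.array(delta)
    print('world',d.round(0),'tool',(M.T@d).round(1),'|',np.linalg.norm(d).round(0));return M
def ax():
    s=robot.observe();M=R.from_euler('xyz',s['orientation']).as_matrix()
    print('pos',s['tool_pos'].round(1),'q',s['joints'].round(3));print('x',M[:,0].round(3),'y',M[:,1].round(3),'z',M[:,2].round(3),'tilt',np.degrees(np.arccos(-M[2,2])).round(1),'az of z',np.degrees(np.arctan2(M[1,2],M[0,2])).round(0))
E
python3 -c "
from h import *
ax();to((260,-600,230));to((70,-445,260))"
```

```text
pos [ 348.1 -768.3    6.3] q [-1.303  1.286  1.219  1.577  0.225  2.601]
x [ 0.712 -0.7    0.051] y [-0.674 -0.702 -0.228] z [ 0.196  0.128 -0.972] tilt 13.5 az of z 33.0
world [-88. 168. 224.] tool [-169.1 -109.9 -213.2] | 293.0
world [-278.  323.  254.] tool [-411.3  -97.5 -259.8] | 496.0
```

Call:
{"api": "send_rows", "payload": {
  "plan": [
    [[-0.028,-0.018,-0.036],0,1],
    [[-0.028,-0.018,-0.036],0,1],
    [[-0.028,-0.018,-0.036],0,1],
    [[-0.028,-0.018,-0.036],0,1],
    [[-0.028,-0.018,-0.036],0,1]
  ]
}}

```text
t: 7.72
tool_pos: [275.8, -632.0, 193.3]
orientation: [-2.911, -0.051, -0.776]
wrist_force: [-0.5, -0.3, 0.3]
opening: 85.6
finger_force: 0.0
```

```bash
python3 -c "
from h import *
ax();to((80,-450,250))"
```

```text
pos [ 275.8 -632.   193.3] q [-1.351  0.708  0.509  1.456  0.221  2.552]
x [ 0.712 -0.7    0.051] y [-0.674 -0.703 -0.229] z [ 0.196  0.128 -0.972] tilt 13.5 az of z 33.0
world [-196.  182.   57.] tool [-264.    -9.   -70.1] | 273.0
```

```bash
cat > fk.py <<'E'
import numpy as np
from scipy.optimize import least_squares
from scipy.spatial.transform import Rotation as R
LO=np.array([-2.72,-.84,-1.02,-1.77,-1.37,-3.14]);HI=np.array([2.72,1.66,1.22,2.12,1.28,3.14])
def fk(q,p):
    a,h,L1,L2,e,L4,f,L5,lat,c6=p
    P=q[1]-q[2]+q[3];B=q[1]-q[2]
    loc=np.array([a+L1*np.sin(q[1])+L2*np.cos(B)-e*np.sin(B),lat,h+L1*np.cos(q[1])-L2*np.sin(B)-e*np.cos(B)])
    A=R.from_euler('Y',P);D=A*R.from_euler('Z',q[4])
    loc=loc+A.apply([L4,0,f])+D.apply([L5,0,0])
    Z=R.from_euler('Z',q[0])
    return Z.apply(loc),Z*D*R.from_euler('Y',np.pi/2)*R.from_euler('Z',q[5]+c6)
data=[([-1.21426218,.378014343,.0797580634,1.27439613,0,1.46049064],[258.58,-512.92,230.44],[-3.1397,-.0002,.46684]),
([-0.049,1.049,1.22,1.66,.004,1.366],[835.915,23.934,197.263],[3.061,.013,1.726]),
([-0.067,.777,.666,1.374,.005,1.347],[779.31,12.683,197.529],[3.056,.014,1.727]),
([-1.303,1.286,1.219,1.577,.225,2.601],[348.141,-768.258,6.298],[-2.911,-.051,-.777]),
([-1.351,.708,.509,1.456,.221,2.552],[275.8,-632,193.3],[-2.911,-.051,-.776])]
def fit(data):
    def f(p):
        o=[]
        for q,t,e in data:
            x,r=fk(np.array(q),p);o+=list(x-t)+list(300*(r.inv()*R.from_euler('xyz',e)).as_rotvec())
        return o+list(.002*(np.array(p[:9])-[0,300,400,400,0,50,0,200,0]))
    b=None
    for c in(0,1.57,3.14,-1.57):
        s=least_squares(f,[0,300,400,400,0,50,0,200,0,c])
        if b is None or s.cost<b.cost:b=s
    return b
if __name__=='__main__':
    s=fit(data);print(s.x.round(3),s.cost);print(np.array(s.fun[:-9]).reshape(-1,6).round(1))
E
python3 fk.py
```

```text
[ -2.207 259.612 497.63  382.164 -72.643 138.976   3.678 309.799  63.394
   0.   ] 0.2428095496926918
[[ 0.1  0.   0.   0.  -0.  -0. ]
 [ 0.  -0.2  0.   0.1 -0.1  0. ]
 [-0.   0.1 -0.  -0.2  0.   0. ]
 [ 0.1  0.  -0.  -0.1 -0.2  0.1]
 [-0.1 -0.   0.  -0.  -0.2 -0.2]]
```

```bash
cat >> fk.py <<'E'
PAR=fit(data).x
def solve(T,q0,w):
    f=lambda q:(lambda x,r:np.r_[(x-T[0]),w*(r*T[1].inv()).as_rotvec()])(*fk(q,PAR))
    return least_squares(f,np.clip(q0,LO+1e-6,HI-1e-6),bounds=(LO,HI)).x
def sim(q,rows,w,log=True,reset=True):
    q=np.array(q,float);x,r=fk(q,PAR)
    for k,(s,t) in enumerate(rows):
        if reset:x,r=fk(q,PAR)
        x=x+r.apply(np.array(s)*1000.);r=r*R.from_euler('z',t)
        q2=solve((x,r),q,w);dq=q2-q;lim=.7*np.array([2.57,2.57,3.14,3.14,3.14,3.14])/8
        q=q+dq*min(1,1/np.max(np.abs(dq)/lim)) if np.any(dq) else q
        if log and (k+1)%5==0 or k==len(rows)-1:
            X,Q=fk(q,PAR);d=Q.as_matrix()[:,2]
            print(k+1,X.round(0),'eul',Q.as_euler('xyz').round(3),'q',q.round(2),'tilt',np.degrees(np.arccos(-d[2])).round(1))
    return q
E
cat > t.py <<'E'
from fk import *
q0=np.array([-.067,.777,.666,1.374,.005,1.347])
qd=solve((np.array([719.9,-2.8,230.8]),R.from_euler('xyz',[np.pi,0,1.727])),q0,300)
r1=[((0,.05,0),0)]*4
r2=[((0,-.05,0),.185)]+[((0,0,0),.185)]*16+[((.02,.045,-.004),0)]*8+[((.03,.045,-.004),0)]*5
for reset in(True,):
  for w in(30,100,300,1000,3000):
    print('w',w,reset);sim(qd,r1,w,reset=reset);sim(q0,r2,w,reset=reset)
E
python3 t.py
```

```text
w 30 True
4 [904.  26. 243.] eul [2.874 0.042 1.721] q [-0.05  1.01  1.22  1.51  0.01  1.37] tilt 15.5
5 [730.   5. 193.] eul [ 3.079 -0.059  0.805] q [-0.08  0.64  0.41  1.25  0.01  2.26] tilt 4.9
10 [730.   5. 193.] eul [-3.12  -0.085 -0.088] q [-0.09  0.64  0.41  1.25  0.02  3.14] tilt 5.0
15 [730.   4. 193.] eul [-2.78   0.09  -0.232] q [-0.23  0.8   0.65  1.51  0.36  3.14] tilt 21.3
20 [ 740. -130.  130.] eul [-2.671  0.211 -0.292] q [-0.44  1.18  1.22  1.89  0.44  2.99] tilt 29.4
25 [ 754. -357.   35.] eul [-2.71  -0.004 -0.397] q [-0.67  1.28  1.22  1.63  0.42  2.84] tilt 24.7
30 [ 798. -619.   -9.] eul [-2.805 -0.395 -0.559] q [-0.85  1.35  1.22  1.16  0.44  2.84] tilt 29.4
w 100 True
4 [899.  25. 240.] eul [2.886 0.04  1.722] q [-0.05  1.01  1.22  1.52  0.01  1.37] tilt 14.8
5 [730.   5. 193.] eul [ 3.079 -0.059  0.805] q [-0.08  0.64  0.41  1.25  0.01  2.26] tilt 4.9
10 [730.   5. 193.] eul [-3.12  -0.085 -0.089] q [-0.09  0.64  0.41  1.25  0.02  3.14] tilt 5.0
15 [728.  -6. 193.] eul [-2.785  0.087 -0.245] q [-0.25  0.79  0.64  1.5   0.36  3.14] tilt 21.0
20 [ 735. -143.  
[... 1696 characters left out ...]
85.] eul [3.137e+00 1.000e-03 1.727e+00] q [-0.05  1.06  1.22  1.72  0.    1.36] tilt 0.3
5 [730.   5. 193.] eul [ 3.079 -0.059  0.805] q [-0.08  0.64  0.41  1.25  0.01  2.26] tilt 4.9
10 [727. -22. 193.] eul [-3.131 -0.085 -0.121] q [-0.12  0.64  0.4   1.25  0.01  3.14] tilt 4.9
15 [ 399. -461.  193.] eul [-3.052 -0.037 -1.006] q [-1.01  0.42  0.04  1.16  0.09  3.14] tilt 5.6
20 [  87. -607.  191.] eul [-3.038e+00 -2.000e-03 -1.362e+00] q [-1.58  0.48  0.13  1.24  0.1   2.92] tilt 5.9
25 [-113. -751.  188.] eul [-3.038e+00 -2.000e-03 -1.362e+00] q [-1.84  0.9   0.89  1.6   0.09  2.66] tilt 5.9
30 [-245. -775.  117.] eul [-3.042 -0.009 -1.363] q [-1.99  1.15  1.22  1.69  0.09  2.51] tilt 5.7
```

```bash
cat > t2.py <<'E'
from fk import *
q0=np.array([-.067,.777,.666,1.374,.005,1.347])
qd=solve((np.array([719.9,-2.8,230.8]),R.from_euler('xyz',[np.pi,0,1.727])),q0,300)
r2=[((0,-.05,0),.185)]+[((0,0,0),.185)]*16+[((.02,.045,-.004),0)]*8+[((.03,.045,-.004),0)]*5
for w in(400,500,600):
    print('w',w);sim(qd,[((0,.05,0),0)]*4,w);sim(q0,r2,w)
# tilt experiment: translate in world to (450,-200,330), then turns
w=500
q=np.array([-1.351,.708,.509,1.456,.221,2.552])
x,r=fk(q,PAR);q=solve((np.array([480,-60,330.]),r),q,w);print('arrived',fk(q,PAR)[0].round(0),q.round(2))
q=sim(q,[((0,0,0),.185)]*3,w)
for lat in(-60,-40,-20,0,20):
  print('lat world y',lat)
  qq=q.copy()
  for k in range(12):
    x,r=fk(qq,PAR);s=r.inv().apply([0,lat/1000,0]);qq=sim(qq,[(s,.185)],w,log=False) if k in(3,7,11) else None if False else sim_q(qq,s,w) if 'sim_q' in globals() else sim(qq,[(s,.185)],w)
E
python3 t2.py
```

```text
w 400
4 [857.  24. 213.] eul [3.001 0.022 1.725] q [-0.05  1.03  1.22  1.62  0.01  1.37] tilt 8.1
5 [730.   5. 193.] eul [ 3.079 -0.059  0.805] q [-0.08  0.64  0.41  1.25  0.01  2.26] tilt 4.9
10 [729.  -1. 193.] eul [-3.122 -0.085 -0.095] q [-0.1   0.64  0.41  1.25  0.02  3.14] tilt 5.0
15 [ 691. -132.  193.] eul [-2.841  0.058 -0.41 ] q [-0.41  0.7   0.48  1.41  0.3   3.14] tilt 17.5
20 [ 646. -316.  143.] eul [-2.753  0.179 -0.526] q [-0.7   0.98  0.85  1.69  0.35  2.96] tilt 24.4
25 [ 586. -518.   52.] eul [-2.778  0.086 -0.563] q [-0.93  1.25  1.22  1.75  0.31  2.76] tilt 21.4
30 [ 538. -705.  -21.] eul [-2.87  -0.142 -0.639] q [-1.1   1.32  1.22  1.46  0.31  2.66] tilt 17.5
w 500
4 [845.  24. 206.] eul [3.032 0.018 1.726] q [-0.05  1.04  1.22  1.64  0.01  1.37] tilt 6.4
5 [730.   5. 193.] eul [ 3.079 -0.059  0.805] q [-0.08  0.64  0.41  1.25  0.01  2.26] tilt 4.9
10 [729.  -4. 193.] eul [-3.123 -0.085 -0.098] q [-0.1   0.64  0.41  1.25  0.02  3.14] tilt 5.0
15 [ 667. -184.  193.] eul [-2.867  0.045 -0.483] q [-0.48  0.66  0.42  1.37  0.27  3.14] tilt 16.0
20 [ 592. -383.  149.]
[... 6427 characters left out ...]
77  0.41  3.14] tilt 38.2
1 [ 152. -103.  330.] eul [-2.784  0.605 -1.802] q [-1.8  -0.15 -0.51  1.82  0.36  3.14] tilt 39.6
1 [129. -73. 330.] eul [-2.865  0.659 -1.99 ] q [-1.99 -0.21 -0.57  1.86  0.28  3.14] tilt 40.5
1 [113. -41. 330.] eul [-2.972  0.697 -2.2  ] q [-2.2  -0.27 -0.63  1.91  0.17  3.14] tilt 40.9
1 [104. -10. 330.] eul [-3.1    0.714 -2.425] q [-2.43 -0.33 -0.67  1.95  0.04  3.14] tilt 40.9
1 [100.  15. 330.] eul [ 3.045  0.707 -2.65 ] q [-2.65 -0.4  -0.7   1.97 -0.1   3.14] tilt 40.8
1 [103.  28. 330.] eul [ 2.99   0.681 -2.718] q [-2.72 -0.44 -0.71  1.98 -0.15  3.14] tilt 39.8
1 [108.  37. 330.] eul [ 2.972  0.651 -2.718] q [-2.72 -0.49 -0.71  2.   -0.17  3.14] tilt 38.4
```

```bash
cat >> fk.py <<'E'
LIM=.7*np.array([2.57,2.57,3.14,3.14,3.14,3.14])/8
def step(q,s,t,w=600,world=False):
    x,r=fk(q,PAR);s=np.array(s,float)
    x=x+(s if world else r.apply(s));r=r*R.from_euler('z',t)
    dq=solve((x,r),q,w)-q
    return q+dq*min(1,1/max(1e-9,np.max(np.abs(dq)/LIM)))
def dz(q):return fk(q,PAR)[1].as_matrix()[:,2]
E
cat > t3.py <<'E'
from fk import *
import time
A=np.radians(43);u=np.array([-.155,.988,0])
tgt=u*np.sin(A)-[0,0,np.cos(A)]
qc=np.array([-1.351,.708,.509,1.456,.221,2.552]);x0,r0=fk(qc,PAR)
rng=np.random.default_rng(1);res=[];t0=time.time()
while time.time()-t0<150:
    Pt=np.array([rng.uniform(400,650),rng.uniform(-250,200),rng.uniform(280,400)])
    q=solve((Pt,r0*R.from_euler('z',-1.5)),np.array([np.arctan2(Pt[1],Pt[0])-.1,.4,.2,1.3,.22,2]),600)
    if np.linalg.norm(fk(q,PAR)[0]-Pt)>2:continue
    tt=3.1-q[5]
    r1=fk(q,PAR)[1]*R.from_euler('z',tt);q=solve((Pt,r1),q+[0,0,0,0,0,tt],600)
    v=rng.uniform(-45,45,3)*[1,1,.5];best=(9,)
    for k in range(22):
        q=step(q,v,.185,world=True);x=fk(q,PAR)[0]
        if not(200<x[0]<720 and -450<x[1]<230 and 200<x[2]<520):break
        e=np.degrees(np.arccos(np.clip(dz(q)@tgt,-1,1)))
        if e<best[0]:best=(e,k+1,Pt.round(0),v.round(0),x.round(0),q.round(2),dz(q).round(2))
    if best[0]<9:res.append(best)
    elif len(best)>1: res.append(best)
res.sort(key=lambda b:b[0]);print(len(res))
for b in res[:6]:print(*b)
E
timeout 400 python3 t3.py
```

```text
20
2.4391561900073873 10 [416. 187. 395.] [ 34.  39. -16.] [629. -29. 239.] [-0.45  0.81  0.59  1.81  0.63  3.14] [-0.06  0.68 -0.73]
3.285683866862678 9 [496. 155. 314.] [ 35.  41. -13.] [694. -29. 201.] [-0.4   0.97  0.85  1.83  0.61  3.14] [-0.06  0.65 -0.76]
4.3899365285222 11 [432. 190. 397.] [ 37.  26. -15.] [ 666. -115.  231.] [-0.54  1.1   1.13  2.12  0.63  3.14] [-0.04  0.71 -0.7 ]
4.626506731781162 10 [552. 162. 349.] [29. 29. -5.] [669. -90. 281.] [-0.5   1.01  1.13  2.12  0.61  3.14] [-0.03  0.67 -0.75]
4.791067029054757 10 [472. 183. 312.] [19. 42. 12.] [514. -16. 430.] [-0.53  0.52  0.57  2.08  0.62  3.14] [-0.02  0.69 -0.73]
5.461049185400539 9 [468. 107. 392.] [ 43.  39. -17.] [671. -90. 240.] [-0.5   0.95  0.89  1.93  0.63  3.14] [-0.01  0.68 -0.74]
```

```bash
cat > plan.py <<'E'
from fk import *
yaw=.155;O=np.array([525,-31,0.]);u=np.array([-np.sin(yaw),np.cos(yaw),0]);tx=np.array([np.cos(yaw),np.sin(yaw),0])
bowl=np.array([431,-314,0.])
def grasp(d,off=-10,sgn=1):
    y=np.cross(d,[0,0,1]);y/=np.linalg.norm(y)
    y*=np.sign(y@tx)*sgn
    return O+[0,0,105]+u*off+19*d,R.from_matrix(np.c_[np.cross(y,d),y,d])
if __name__=='__main__':
  q00=np.array([-.45,.5,.2,1.8,.63,1.4])
  for d in([-.06,.68,-.73],list(u*np.sin(.75)-[0,0,np.cos(.75)])):
    d=np.array(d)/np.linalg.norm(d)
    for sgn in(1,-1):
      G,Rg=grasp(d,sgn=sgn)
      best=min((solve((G,Rg),q00*[1,1,1,1,1,0]+[0,0,0,0,0,c],600) for c in(1.4,-1.7)),key=lambda q:np.linalg.norm(fk(q,PAR)[0]-G)+100*(fk(q,PAR)[1]*Rg.inv()).magnitude())
      print('grasp',G.round(0),best.round(2),'err',np.linalg.norm(fk(best,PAR)[0]-G).round(2),(fk(best,PAR)[1]*Rg.inv()).magnitude().round(3))
      Tr=R.from_euler('z',yaw)
      for th in(-50,-60,-70,-80):
        D=R.from_rotvec(d*np.radians(th));T=D*Tr;lipd=T.apply([-1,0,0]);up=T.apply([0,0,1])
        h=lipd*[1,1,0];h/=np.linalg.norm(h)
        low=T.apply([0,1,0])[2]
        lip=D.apply(O+Tr.apply([-85,0,23])-G)
        want=bowl+[0,0,115]-h*35
        g=want-lip; org=g+D.apply(O-G)
        qq=solve((g,D*Rg),best+[-.4,0,0,0,0,np.radians(th)],600)
        print(th,'tilt',np.degrees(np.arccos(up[2])).round(0),'lipz slope',lipd[2].round(2),'ydir z',low.round(2),'head',h.round(2),'tcp',g.round(0),'org',org.round(0),'dist',np.linalg.norm((org-bowl)[:2]).round(0),'q',qq.round(2),'err',np.linalg.norm(fk(qq,PAR)[0]-g).round(1))
E
python3 plan.py
```

```text
Traceback (most recent call last):
  File "plan.py", line 15, in <module>
    print('grasp',G.round(0),best.round(2),'err',np.linalg.norm(fk(best,PAR)[0]-G).round(2),(fk(best,PAR)[1]*Rg.inv()).magnitude().round(3))
                                                                                            ^^^^^^^^^^^^^^^^^^^^^^^^^^^^^^^^^^^^^^^^^^^^
AttributeError: 'float' object has no attribute 'round'
```

```bash
sed -i "s/(fk(best,PAR)\[1\]\*Rg.inv()).magnitude().round(3))/round((fk(best,PAR)[1]*Rg.inv()).magnitude(),3))/" plan.py; python3 plan.py
```

```text
grasp [525. -28.  91.] [-0.52  0.7  -0.02  1.34  0.59  0.81] err 0.0 0.0
-50 tilt 34.0 lipz slope -0.51 ydir z -0.21 head [-0.64 -0.77 -0.  ] tcp [ 464. -243.  215.] org [ 511. -226.  139.] dist 120.0 q [-0.85  0.8   0.48  1.9   0.42 -0.38] err 0.0
-60 tilt 40.0 lipz slope -0.57 ydir z -0.29 head [-0.48 -0.88 -0.  ] tcp [ 441. -240.  216.] org [ 494. -215.  146.] dist 117.0 q [-0.87  0.76  0.4   1.86  0.4  -0.58] err 0.0
-70 tilt 46.0 lipz slope -0.62 ydir z -0.37 head [-0.29 -0.96 -0.  ] tcp [ 417. -241.  214.] org [ 475. -208.  152.] dist 115.0 q [-0.9   0.72  0.32  1.84  0.38 -0.78] err 0.0
-80 tilt 52.0 lipz slope -0.64 ydir z -0.46 head [-0.08 -1.   -0.  ] tcp [ 393. -244.  211.] org [ 453. -203.  156.] dist 113.0 q [-0.94  0.7   0.26  1.81  0.36 -0.98] err 0.0
grasp [525. -28.  91.] [-0.52  0.7  -0.02  1.34  0.59 -2.33] err 0.0 0.0
-50 tilt 34.0 lipz slope -0.51 ydir z -0.21 head [-0.64 -0.77 -0.  ] tcp [ 464. -243.  215.] org [ 511. -226.  139.] dist 120.0 q [-0.68  0.69  0.36  1.71  0.45 -3.14] err 97.3
-60 tilt 40.0 lipz slope -0.57 ydir z -0.29 head [-0.48 -0.88 -0.  ] tcp 
[... 1322 characters left out ...]
.0 lipz slope -0.52 ydir z -0.18 head [-0.64 -0.77 -0.  ] tcp [ 465. -247.  216.] org [ 511. -226.  140.] dist 119.0 q [-0.64  0.71  0.41  1.74  0.42 -3.14] err 109.9
-60 tilt 40.0 lipz slope -0.59 ydir z -0.25 head [-0.49 -0.87 -0.  ] tcp [ 443. -245.  217.] org [ 494. -216.  148.] dist 117.0 q [-0.56  0.59  0.24  1.6   0.43 -3.14] err 164.7
-70 tilt 46.0 lipz slope -0.64 ydir z -0.33 head [-0.3  -0.95 -0.  ] tcp [ 419. -246.  216.] org [ 475. -209.  153.] dist 114.0 q [-0.48  0.46  0.05  1.44  0.45 -3.14] err 223.3
-80 tilt 52.0 lipz slope -0.67 ydir z -0.41 head [-0.08 -1.   -0.  ] tcp [ 396. -250.  213.] org [ 453. -205.  158.] dist 112.0 q [-0.38  0.32 -0.14  1.28  0.46 -3.14] err 285.2
```

```bash
cat > t4.py <<'E'
from fk import *
from plan import u
q=np.array([-1.351,.708,.509,1.456,.221,2.552])
for k in range(8):q=step(q,[0,0,0],-.185)
def leg(q,tgt):
    x,r=fk(q,PAR);d=r.inv().apply(np.array(tgt)-x);n=int(np.ceil(np.linalg.norm(d)/58));s=(d/n).round(0);print(n,'rows',s)
    for k in range(n):q=step(q,s,0)
    print('at',fk(q,PAR)[0].round(0),q.round(2));return q
q=leg(q,[520,-200,370]);q=leg(q,[416,187,395])
n=int((3.14-q[5])/.185)+1
for k in range(n):q=step(q,[0,0,0],.185)
print(n,'turns',q.round(2))
A=np.radians(43);tgt=u*np.sin(A)-[0,0,np.cos(A)]
# constant tool-frame shift option & rounded world->tool shift
for k in range(13):
    r=fk(q,PAR)[1];s=(r.inv().apply([34,39,-16])/5).round(0)*5
    q=step(q,s,.185);print(k,s,fk(q,PAR)[0].round(0),q.round(2),dz(q).round(3),np.degrees(np.arccos(dz(q)@tgt)).round(1))
E
python3 t4.py
```

```text
10 rows [ 50. -16.  -7.]
at [ 526. -201.  372.] [-0.6   0.25  0.24  1.47  0.22  1.84]
7 rows [ 24. -52.   1.]
at [415. 184. 394.] [ 0.22 -0.07 -0.07  1.35  0.08  2.66]
3 turns [ 0.16 -0.08 -0.08  1.36  0.11  3.14]
0 [ 35. -30.  30.] [455. 143. 375.] [ 0.05 -0.02 -0.07  1.33  0.19  3.14] [ 0.176  0.195 -0.965] 35.1
1 [ 30. -30.  30.] [483. 115. 357.] [-0.06  0.04 -0.06  1.32  0.26  3.14] [ 0.16   0.248 -0.955] 31.9
2 [ 30. -35.  30.] [508.  88. 342.] [-0.15  0.11 -0.03  1.33  0.33  3.14] [ 0.141  0.305 -0.942] 28.4
3 [ 25. -35.  30.] [525.  61. 327.] [-0.23  0.18  0.01  1.36  0.39  3.14] [ 0.121  0.363 -0.924] 24.8
4 [ 25. -35.  35.] [540.  35. 309.] [-0.31  0.26  0.04  1.39  0.45  3.14] [ 0.099  0.423 -0.901] 21.1
5 [ 20. -35.  35.] [548.  11. 292.] [-0.37  0.34  0.08  1.43  0.5   3.14] [ 0.077  0.482 -0.873] 17.2
6 [ 20. -35.  35.] [555. -11. 276.] [-0.43  0.42  0.13  1.49  0.54  3.14] [ 0.054  0.542 -0.838] 13.3
7 [ 20. -35.  35.] [561. -31. 260.] [-0.48  0.51  0.19  1.55  0.58  3.14] [ 0.031  0.602 -0.798] 9.6
8 [ 15. -35.  35.] [562. -47. 246.] [-0.53  0.6   0.25  1.63  0.61  3.14] [ 0.009  0.661 -0.75 ] 6.7
9 [ 15. -35.  40.] [563. -58. 228.] [-0.56  0.69  0.3   1.7   0.65  3.14] [-0.013  0.72  -0.694] 6.3
10 [ 15. -35.  40.] [566. -66. 212.] [-0.59  0.79  0.37  1.78  0.68  3.14] [-0.035  0.777 -0.629] 9.3
11 [ 15. -35.  40.] [571. -69. 195.] [-0.6   0.89  0.45  1.87  0.71  3.14] [-0.056  0.83  -0.555] 13.8
12 [ 15. -35.  40.] [579. -67. 180.] [-0.6   1.01  0.54  1.98  0.75  3.14] [-0.076  0.878 -0.473] 19.0
```

Call:
{"api": "send_rows", "payload": {
  "plan": [
    [[0,0,0],-0.185,1],
    [[0,0,0],-0.185,1],
    [[0,0,0],-0.185,1],
    [[0,0,0],-0.185,1],
    [[0,0,0],-0.185,1]
  ]
}}

```text
t: 8.35
tool_pos: [276.3, -633.0, 192.0]
orientation: [-3.044, -0.216, 0.15]
wrist_force: [-0.7, 0.4, -0.9]
opening: 85.2
finger_force: 0.0
```

Call:
{"api": "send_rows", "payload": {
  "plan": [
    [[0,0,0],-0.185,1],
    [[0,0,0],-0.185,1],
    [[0,0,0],-0.185,1],
    [[0.05,-0.016,-0.007],0,1],
    [[0.05,-0.016,-0.007],0,1]
  ]
}}

```text
t: 8.98
tool_pos: [326.5, -546.1, 227.6]
orientation: [3.111, -0.235, 0.712]
wrist_force: [1.0, 0.4, 1.1]
opening: 85.1
finger_force: 0.0
```

Call:
{"api": "send_rows", "payload": {
  "plan": [
    [[0.05,-0.016,-0.007],0,1],
    [[0.05,-0.016,-0.007],0,1],
    [[0.05,-0.016,-0.007],0,1],
    [[0.05,-0.016,-0.007],0,1],
    [[0.05,-0.016,-0.007],0,1]
  ]
}}

```text
t: 9.6
tool_pos: [452.0, -330.0, 318.1]
orientation: [3.11, -0.234, 0.713]
wrist_force: [0.4, 0.0, 0.2]
opening: 85.4
finger_force: 0.0
```

Call:
{"api": "send_rows", "payload": {
  "plan": [
    [[0.05,-0.016,-0.007],0,1],
    [[0.05,-0.016,-0.007],0,1],
    [[0.05,-0.016,-0.007],0,1],
    [[0.024,-0.052,0.001],0,1],
    [[0.024,-0.052,0.001],0,1]
  ]
}}

```text
t: 10.22
tool_pos: [494.7, -90.7, 377.2]
orientation: [3.11, -0.234, 0.713]
wrist_force: [1.0, 0.6, 0.8]
opening: 85.5
finger_force: 0.0
```

Call:
{"api": "send_rows", "payload": {
  "plan": [
    [[0.024,-0.052,0.001],0,1],
    [[0.024,-0.052,0.001],0,1],
    [[0.024,-0.052,0.001],0,1],
    [[0.024,-0.052,0.001],0,1],
    [[0.024,-0.052,0.001],0,1]
  ]
}}

```text
t: 10.85
tool_pos: [414.5, 183.9, 392.2]
orientation: [3.109, -0.234, 0.713]
wrist_force: [1.2, -0.1, -0.3]
opening: 85.7
finger_force: 0.0
```

```bash
cat > t5.py <<'E'
from fk import *
from plan import u
from h import robot
import time
q0=np.array(robot.observe()['joints']);print(fk(q0,PAR)[0].round(1),robot.observe()['tool_pos'].round(1),q0.round(2))
A=np.radians(43);tgt=u*np.sin(A)-[0,0,np.cos(A)]
rng=np.random.default_rng(2);res=[];t0=time.time();nt=int((3.14-q0[5])/.185)+1
while time.time()-t0<170:
    s1=(rng.uniform([10,-50,-10],[45,-10,45])/5).round()*5;s2=(rng.uniform([-10,-50,0],[45,-10,45])/5).round()*5
    q=q0.copy()
    for k in range(nt-1):q=step(q,[0,0,0],.185)
    for k in range(12):
        s=s1 if k<5 else s2
        q=step(q,s,.185);x=fk(q,PAR)[0]
        if not(200<x[0]<720 and -450<x[1]<260 and 210<x[2]<520):break
        e=np.degrees(np.arccos(np.clip(dz(q)@tgt,-1,1)))
        res.append((e,nt-1,k+1,s1,s2,x.round(0),q.round(2),dz(q).round(3)))
res.sort(key=lambda b:b[0]);print(len(res))
for b in res[:6]:print(*b)
E
python3 t5.py
```

```text
[414.6 183.9 392.6] [414.5 183.9 392.2] [ 0.22 -0.07 -0.07  1.35  0.08  2.66]
14647
0.3396632066669248 2 10 [ 25. -50.  40.] [ 25. -40.  10.] [623.   4. 308.] [-0.4   0.8   0.76  1.98  0.62  3.14] [-0.101  0.677 -0.729]
0.34700489294748404 2 10 [ 40. -40.  25.] [ 10. -45.  20.] [623.  27. 359.] [-0.36  0.82  0.94  2.12  0.63  3.14] [-0.11   0.671 -0.733]
0.44273198659689467 2 10 [ 25. -50.  35.] [ 40. -30.  30.] [677.  -3. 212.] [-0.38  0.97  0.84  1.9   0.63  3.14] [-0.111  0.677 -0.727]
0.5045385677013264 2 10 [ 45. -40.  15.] [ 10. -45.  25.] [623.  37. 373.] [-0.35  0.8   0.94  2.12  0.64  3.14] [-0.097  0.671 -0.735]
0.6536139947594005 2 10 [ 35. -45.  25.] [ 45. -45.  35.] [711.  48. 262.] [-0.29  1.08  1.22  2.09  0.65  3.14] [-0.101  0.666 -0.739]
0.6894219715074971 2 10 [ 45. -35.  15.] [ 30. -40.  40.] [699.  23. 275.] [-0.33  1.06  1.21  2.12  0.65  3.14] [-0.095  0.67  -0.736]
```

Call:
{"api": "send_rows", "payload": {
  "plan": [
    [[0,0,0],0.185,1],
    [[0,0,0],0.185,1],
    [[0.04,-0.04,0.025],0.185,1],
    [[0.04,-0.04,0.025],0.185,1],
    [[0.04,-0.04,0.025],0.185,1]
  ]
}}

```text
t: 11.48
tool_pos: [531.8, 154.0, 359.2]
orientation: [-2.869, -0.144, 0.014]
wrist_force: [0.2, 1.0, 0.4]
opening: 85.7
finger_force: 0.0
```

Call:
{"api": "send_rows", "payload": {
  "plan": [
    [[0.04,-0.04,0.025],0.185,1],
    [[0.04,-0.04,0.025],0.185,1],
    [[0.01,-0.045,0.02],0.185,1],
    [[0.01,-0.045,0.02],0.185,1],
    [[0.01,-0.045,0.02],0.185,1]
  ]
}}

```text
t: 12.1
tool_pos: [609.3, 54.0, 350.0]
orientation: [-2.601, 0.223, -0.284]
wrist_force: [-0.6, 0.6, -0.3]
opening: 85.8
finger_force: 0.0
```

Call:
{"api": "send_rows", "payload": {
  "plan": [
    [[0.01,-0.045,0.02],0.185,1],
    [[0.01,-0.045,0.02],0.185,1]
  ]
}}

```text
t: 12.35
tool_pos: [617.7, 26.0, 360.0]
orientation: [-2.529, 0.421, -0.359]
wrist_force: [1.0, 0.5, 0.8]
opening: 85.5
finger_force: 0.0
```

```bash
cat > t6.py <<'E'
from h import *;from plan import *
ax();s=robot.observe();M=R.from_euler('xyz',s['orientation']).as_matrix();d=M[:,2]
G,Rg=grasp(d);pre=G-110*d
rel=R.from_matrix(M).inv()*Rg;print('turn about z',rel.as_rotvec().round(3))
dd=Rg.inv().apply(pre-s['tool_pos']);print('pre',pre.round(0),'shift after turn (tool)',dd.round(0),'n',np.linalg.norm(dd)/55)
print('angle of d plane vs bar',np.degrees(np.arctan2(d[1],d[0])).round(1),'want 98.9')
E
python3 t6.py
```

```text
pos [617.7  26.  360. ] q [-0.36   0.794  0.89   2.089  0.612  3.141]
x [ 0.854 -0.32  -0.409] y [-0.507 -0.684 -0.525] z [-0.111  0.656 -0.747] tilt 41.7 az of z 100.0
turn about z [ 0.     0.    -2.233]
pre [ 537. -101.  173.] shift after turn (tool) [-207. -101.   66.] n 4.362643603080129
angle of d plane vs bar 99.6 want 98.9
```

Call:
{"api": "send_rows", "payload": {
  "plan": [
    [[0,0,0],-0.186,1],
    [[0,0,0],-0.186,1],
    [[0,0,0],-0.186,1],
    [[0,0,0],-0.186,1],
    [[0,0,0],-0.186,1]
  ]
}}

```text
t: 12.98
tool_pos: [617.7, 26.6, 359.3]
orientation: [-2.435, -0.182, 0.378]
wrist_force: [0.1, 0.2, 0.2]
opening: 85.4
finger_force: 0.0
```

Call:
{"api": "send_rows", "payload": {
  "plan": [
    [[0,0,0],-0.186,1],
    [[0,0,0],-0.186,1],
    [[0,0,0],-0.186,1],
    [[0,0,0],-0.186,1],
    [[0,0,0],-0.186,1]
  ]
}}

```text
t: 13.6
tool_pos: [617.7, 26.6, 359.4]
orientation: [-2.835, -0.668, 1.268]
wrist_force: [-0.8, -0.6, 0.0]
opening: 85.6
finger_force: 0.0
```

Call:
{"api": "send_rows", "payload": {
  "plan": [
    [[0,0,0],-0.186,1],
    [[0,0,0],-0.186,1]
  ]
}}

```text
t: 13.85
tool_pos: [617.7, 26.6, 359.4]
orientation: [3.135, -0.725, 1.749]
wrist_force: [-0.2, -0.5, -0.5]
opening: 85.1
finger_force: 0.0
```

Call:
{"api": "send_rows", "payload": {
  "plan": [
    [[-0.041,-0.02,0.013],0,1],
    [[-0.041,-0.02,0.013],0,1],
    [[-0.041,-0.02,0.013],0,1],
    [[-0.041,-0.02,0.013],0,1],
    [[-0.041,-0.02,0.013],0,1]
  ]
}}

```text
t: 14.48
tool_pos: [537.2, -99.5, 173.7]
orientation: [3.14, -0.725, 1.742]
wrist_force: [0.6, -0.7, 0.4]
opening: 85.2
finger_force: 0.0
```

```bash
python3 t6.py
python3 - <<'E'
from h import *
a=robot.grab_frame('top')[90:290,230:500];b=robot.grab_frame('side')[110:310,200:470]
cv2.imwrite('pics/pre.png',np.vstack([cv2.resize(a,None,fx=1.45,fy=1.45),cv2.resize(b,None,fx=1.45,fy=1.45)]))
E
```

```text
pos [537.2 -99.5 173.7] q [-0.585  0.747  0.299  1.667  0.505  0.672]
x [-0.127  0.737  0.663] y [0.986 0.169 0.001] z [-0.111  0.654 -0.748] tilt 41.6 az of z 100.0
turn about z [0.    0.    0.002]
pre [ 537. -100.  173.] shift after turn (tool) [-1. -1. -0.] n 0.021479364135090568
angle of d plane vs bar 99.6 want 98.9
```

View pics/pre.png

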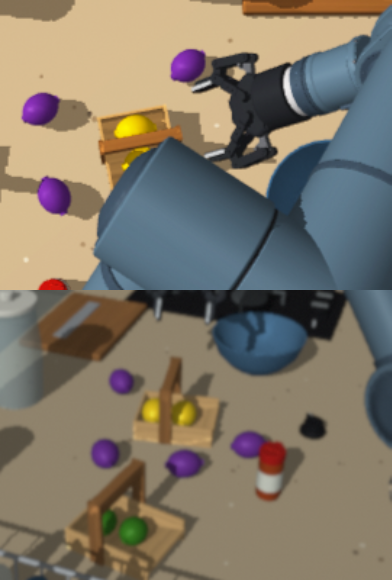

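The picture shows the leaning gripper with its open fingers, crop (200,85) and (215,155), straddling the line of the lemon tray's bar at crop (140,140). Next I advance and grip.

Call:
{"api": "send_rows", "payload": {
  "plan": [
    [[0,0,0.03],0,1],
    [[0,0,0.03],0,1],
    [[0,0,0.025],0,1],
    [[0,0,0.025],0,1]
  ]
}}

```text
t: 15.08
tool_pos: [526.4, -25.9, 93.1]
orientation: [3.138, -0.725, 1.743]
wrist_force: [0.3, 0.6, 0.4]
opening: 85.0
finger_force: 0.0
```

Call:
{"api": "send_rows", "payload": {
  "plan": [
    [[0,0,0],0,0.4],
    [[0,0,0],0,0.2],
    [[0,0,0],0,0],
    [[0,0,0],0,0],
    [[0,0,0],0,0]
  ]
}}

```text
t: 15.7
tool_pos: [526.7, -27.7, 93.6]
orientation: [3.137, -0.724, 1.742]
wrist_force: [-0.1, -3.3, 5.4]
opening: 17.3
finger_force: 59.1
```

Call:
{"api": "send_rows", "payload": {
  "plan": [
    [[0,0,0],0,0],
    [[0,0,0],0,0],
    [[0,0,0],0,0]
  ]
}}

```text
t: 16.08
tool_pos: [526.7, -27.7, 93.6]
orientation: [3.137, -0.724, 1.742]
wrist_force: [0.7, -3.6, 5.1]
opening: 17.5
finger_force: 59.3
```

```bash
python3 t6.py
python3 - <<'E'
from h import *
a=robot.grab_frame('top')[90:290,230:500];b=robot.grab_frame('side')[110:310,200:470]
cv2.imwrite('pics/grip.png',np.vstack([cv2.resize(a,None,fx=1.45,fy=1.45),cv2.resize(b,None,fx=1.45,fy=1.45)]))
E
```

```text
pos [526.7 -27.7  93.6] q [-0.495  0.715  0.025  1.378  0.551  0.763]
x [-0.128  0.738  0.662] y [0.986 0.168 0.003] z [-0.109  0.653 -0.749] tilt 41.5 az of z 99.0
turn about z [0.    0.    0.005]
pre [ 536. -100.  173.] shift after turn (tool) [  -2.   -2. -108.] n 1.9668397568813722
angle of d plane vs bar 99.4 want 98.9
```

View pics/grip.png

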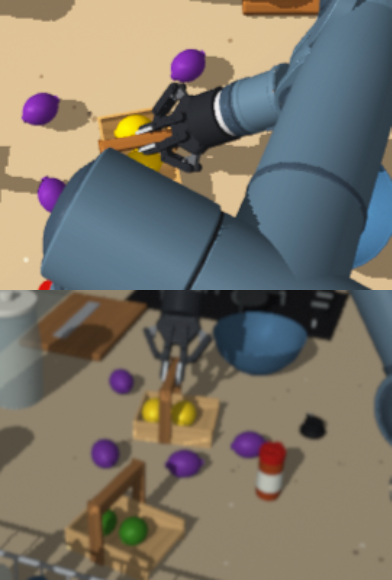

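```bash
cat > t7.py <<'E'
from h import *;from plan import *
d=np.array([-.109,.653,-.749]);d/=np.linalg.norm(d)
G=np.array([526.7,-27.7,93.6]);Tr=R.from_euler('z',yaw)
M=np.array([[-.128,.738,.662],[.986,.168,.003],[-.109,.653,-.749]]).T
C=np.array([[x,y,z] for x,z in((-85,15),(-85,23),(-30,0),(59,0),(59,40),(-60,40)) for y in(-61,61)])
for P in((450,-240,235),(455,-230,230),(460,-235,235)):
  P=np.array(P,float);print('TCP',P)
  for th in(0,-20,-30,-40,-50,-60,-70):
    D=R.from_rotvec(d*np.radians(th));f=lambda v:P+D.apply(O+Tr.apply(v)-G)
    lip=f([-85,25,40]);c=np.array([f(v) for v in C]);org=f([0,0,0])
    q=solve((P,D*R.from_matrix(M)),np.array([-.8,.75,.4,1.85,.4,.5+np.radians(th)]),600)
    print(th,'tilt',np.degrees(np.arccos((D.apply([0,0,1]))[2])).round(0),'lip-bowl',(lip-bowl).round(0),'minz',c[:,2].min().round(0),'org',(org-bowl).round(0),np.linalg.norm((org-bowl)[:2]).round(0),q.round(2),np.linalg.norm(fk(q,PAR)[0]-P).round(1))
M2=M.T
print('lift100',(M2@[0,0,100]).round(0));print([ (M2@(np.array(P)-G-[0,0,0])).round(0) for P in((450,-240,235),)])
E
python3 t7.py
```

```text
TCP [ 450. -240.  235.]
0 tilt 0.0 lip-bowl [-71.  82. 181.] minz 141.0 org [ 17.  71. 141.] 73.0 [-0.84  0.77  0.49  1.93  0.36  0.44] 0.0
-20 tilt 13.0 lip-bowl [-56.  63. 162.] minz 135.0 org [ 39.  77. 143.] 86.0 [-0.84  0.77  0.49  1.93  0.36  0.09] 0.0
-30 tilt 20.0 lip-bowl [-45.  55. 154.] minz 128.0 org [ 48.  82. 146.] 95.0 [-0.84  0.77  0.49  1.93  0.36 -0.08] 0.0
-40 tilt 26.0 lip-bowl [-32.  49. 147.] minz 121.0 org [ 57.  88. 150.] 104.0 [-0.84  0.77  0.49  1.93  0.36 -0.26] 0.0
-50 tilt 33.0 lip-bowl [-19.  45. 142.] minz 114.0 org [ 64.  95. 155.] 114.0 [-0.84  0.77  0.49  1.93  0.36 -0.43] 0.0
-60 tilt 39.0 lip-bowl [ -4.  43. 138.] minz 109.0 org [ 70. 102. 161.] 124.0 [-0.84  0.77  0.49  1.93  0.36 -0.61] 0.0
-70 tilt 45.0 lip-bowl [ 11.  43. 135.] minz 106.0 org [ 73. 111. 168.] 133.0 [-0.84  0.77  0.49  1.93  0.36 -0.78] 0.0
TCP [ 455. -230.  230.]
0 tilt 0.0 lip-bowl [-66.  92. 176.] minz 136.0 org [ 22.  81. 136.] 84.0 [-0.82  0.76  0.47  1.91  0.37  0.45] 0.0
-20 tilt 13.0 lip-bowl [-51.  73. 157.] minz 130.0 org [ 44.  87. 138.] 97.0 [-0.82  0.76  0.47  1.91 
[... 831 characters left out ...]
.0 [-0.82  0.78  0.51  1.94  0.37  0.11] 0.0
-30 tilt 20.0 lip-bowl [-35.  60. 154.] minz 128.0 org [ 58.  87. 146.] 104.0 [-0.82  0.78  0.51  1.94  0.37 -0.07] 0.0
-40 tilt 26.0 lip-bowl [-22.  54. 147.] minz 121.0 org [ 67.  93. 150.] 114.0 [-0.82  0.78  0.51  1.94  0.37 -0.24] 0.0
-50 tilt 33.0 lip-bowl [ -9.  50. 142.] minz 114.0 org [ 74. 100. 155.] 124.0 [-0.82  0.78  0.51  1.94  0.37 -0.42] 0.0
-60 tilt 39.0 lip-bowl [  6.  48. 138.] minz 109.0 org [ 80. 107. 161.] 134.0 [-0.82  0.78  0.51  1.94  0.37 -0.59] 0.0
-70 tilt 45.0 lip-bowl [ 21.  48. 135.] minz 106.0 org [ 83. 116. 168.] 142.0 [-0.82  0.78  0.51  1.94  0.37 -0.77] 0.0
lift100 [ 66.   0. -75.]
[array([ -53., -111., -236.])]
```

Call:
{"api": "send_rows", "payload": {
  "plan": [
    [[0.01,0,-0.011],0,0],
    [[0.02,0,-0.0225],0,0],
    [[0.026,0,-0.03],0,0],
    [[0.026,0,-0.03],0,0],
    [[0.013,0,-0.015],0,0]
  ]
}}

```text
t: 16.8
tool_pos: [525.7, -28.1, 238.9]
orientation: [3.138, -0.723, 1.744]
wrist_force: [0.3, -1.2, -6.6]
opening: 17.0
finger_force: 58.9
```

Run:
```python
from h import *
ax();b=robot.grab_frame('side')[90:290,200:470]
cv2.imwrite('pics/lift.png',cv2.resize(b,None,fx=2,fy=2))
```

```text
pos [525.7 -28.1 238.9] q [-0.496  0.61   0.23   1.689  0.549  0.761]
x [-0.129  0.739  0.662] y [0.985 0.17  0.003] z [-0.11   0.653 -0.75 ] tilt 41.4 az of z 100.0
```

View pics/lift.png

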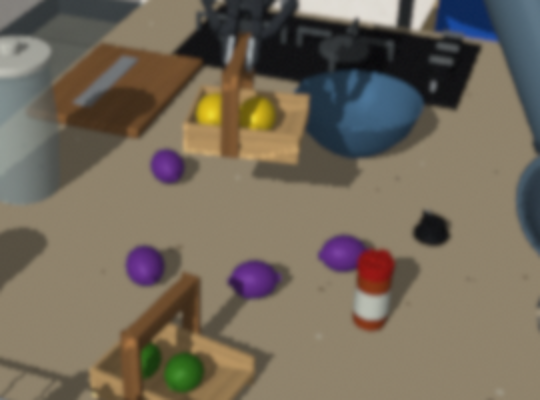

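The tray hangs level at crop (245,120) with both lemons still in it. Next I carry it to the bowl.

Call:
{"api": "send_rows", "payload": {
  "plan": [
    [[-0.012,-0.005,-0.0095],0,0],
    [[-0.025,-0.01,-0.019],0,0],
    [[-0.025,-0.01,-0.019],0,0],
    [[-0.025,-0.01,-0.019],0,0],
    [[-0.025,-0.01,-0.019],0,0]
  ]
}}

```text
t: 17.48
tool_pos: [504.1, -175.7, 224.6]
orientation: [-3.141, -0.727, 1.74]
wrist_force: [1.3, 0.1, -5.7]
opening: 17.3
finger_force: 59.1
```

Call:
{"api": "send_rows", "payload": {
  "plan": [
    [[-0.025,-0.01,-0.019],0,0],
    [[-0.025,-0.01,-0.019],0,0],
    [[-0.012,-0.005,-0.0095],0,0],
    [[0,0,0],0,0]
  ]
}}

```text
t: 17.98
tool_pos: [492.8, -256.8, 218.5]
orientation: [-3.141, -0.727, 1.738]
wrist_force: [0.4, 0.3, -6.5]
opening: 17.3
finger_force: 59.0
```

Run:
```python
from h import *
ax();to((495,-255,225))
```

```text
pos [ 492.8 -256.8  218.5] q [-0.808  0.896  0.686  1.996  0.382  0.468]
x [-0.124  0.737  0.665] y [ 0.986  0.167 -0.   ] z [-0.111  0.655 -0.747] tilt 41.7 az of z 100.0
world [2. 2. 6.] tool [ 5.3  2.5 -3.9] | 7.0
```

Call:
{"api": "send_rows", "payload": {
  "plan": [
    [[0.006,0,-0.006],-0.06,0],
    [[0,0,0],-0.12,0],
    [[0,0,0],-0.12,0],
    [[0,0,0],-0.12,0],
    [[0,0,0],-0.12,0]
  ]
}}

```text
t: 18.6
tool_pos: [493.5, -253.6, 228.9]
orientation: [2.71, -0.604, 2.422]
wrist_force: [0.5, 1.2, -6.0]
opening: 17.6
finger_force: 59.1
```

Call:
{"api": "send_rows", "payload": {
  "plan": [
    [[0,0,0],-0.12,0],
    [[0,0,0],-0.12,0],
    [[0,0,0],-0.12,0],
    [[0,0,0],-0.12,0],
    [[0,0,0],-0.12,0]
  ]
}}

```text
t: 19.23
tool_pos: [493.5, -253.5, 229.3]
orientation: [2.461, -0.278, 2.984]
wrist_force: [0.3, -0.5, -3.2]
opening: 17.2
finger_force: 59.4
```

Call:
{"api": "send_rows", "payload": {
  "plan": [
    [[0,0,0],0,0],
    [[0,0,0],0,0],
    [[0,0,0],0,0],
    [[0,0,0],0,0]
  ]
}}

```text
t: 19.73
tool_pos: [493.6, -254.4, 229.5]
orientation: [2.463, -0.279, 2.98]
wrist_force: [-0.4, -0.7, -3.2]
opening: 17.2
finger_force: 59.4
```

Run:
```python
from h import *
ax();b=robot.grab_frame('side')[60:240,250:490];a=robot.grab_frame('top')[120:300,320:560]
cv2.imwrite('pics/pour.png',np.vstack([cv2.resize(b,None,fx=1.6,fy=1.6),cv2.resize(a,None,fx=1.6,fy=1.6)]))
```

```text
pos [ 493.6 -254.4  229.5] q [-0.805  0.891  0.705  2.017  0.383 -0.67 ]
x [-0.949  0.155  0.276] y [0.296 0.74  0.603] z [-0.111  0.654 -0.748] tilt 41.5 az of z 100.0
```

View pics/pour.png

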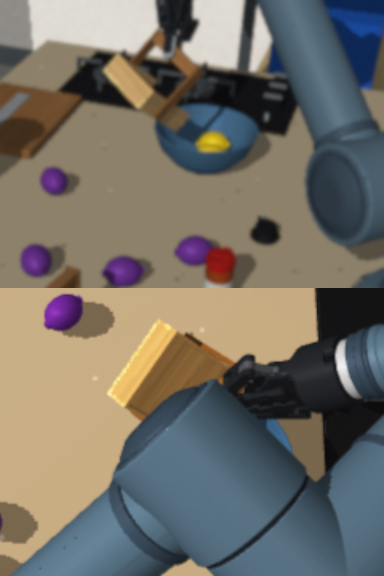

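The side view shows yellow fruit in the bowl at crop (212,143) and the tray emptied. The wrist load also fell, from 6.5 to 3.2 N. Now I turn the tray back.

Call:
{"api": "send_rows", "payload": {
  "plan": [
    [[0,0,0],0.16,0],
    [[0,0,0],0.16,0],
    [[0,0,0],0.16,0],
    [[0,0,0],0.16,0],
    [[0,0,0],0.16,0]
  ]
}}

```text
t: 20.45
tool_pos: [493.7, -254.5, 229.6]
orientation: [2.856, -0.676, 2.176]
wrist_force: [-0.4, -0.8, -4.1]
opening: 17.3
finger_force: 59.4
```

Call:
{"api": "send_rows", "payload": {
  "plan": [
    [[0,0,0],0.16,0],
    [[0,0,0],0.16,0],
    [[0,0,0],0.02,0],
    [[0,0,0],0,0]
  ]
}}

```text
t: 20.95
tool_pos: [493.7, -254.5, 229.6]
orientation: [3.137, -0.725, 1.745]
wrist_force: [0.1, -0.1, -3.9]
opening: 17.0
finger_force: 59.4
```

Run:
```python
from h import *
ax();to((526.7,-27.7,160));to(delta=(0,0,-60))
```

```text
pos [ 493.7 -254.5  229.6] q [-0.805  0.891  0.705  2.017  0.383  0.467]
x [-0.129  0.737  0.663] y [0.985 0.17  0.003] z [-0.11   0.654 -0.748] tilt 41.5 az of z 100.0
world [ 33. 227. -70.] tool [116.8  70.9 196.7] | 240.0
world [  0   0 -60] tool [-39.8  -0.2  44.9] | 60.0
```

Call:
{"api": "send_rows", "payload": {
  "plan": [
    [[0.0195,0.012,0.033],0,0],
    [[0.0195,0.012,0.033],0,0],
    [[0.0195,0.012,0.033],0,0],
    [[0.0195,0.012,0.033],0,0],
    [[0.0195,0.012,0.033],0,0]
  ]
}}

```text
t: 21.58
tool_pos: [522.0, -63.3, 170.6]
orientation: [3.138, -0.725, 1.744]
wrist_force: [0.5, -0.4, -4.0]
opening: 17.2
finger_force: 59.5
```

Call:
{"api": "send_rows", "payload": {
  "plan": [
    [[0.0195,0.011,0.032],0,0],
    [[0,0,0],0,0]
  ]
}}

```text
t: 21.82
tool_pos: [525.6, -24.5, 159.6]
orientation: [3.14, -0.727, 1.746]
wrist_force: [-0.1, -0.9, -4.6]
opening: 17.4
finger_force: 59.6
```

Run:
```python
from h import *
ax();to((526.7,-27.7,96));to(delta=(0,0,-4))
```

```text
pos [525.6 -24.5 159.6] q [-0.49   0.658  0.102  1.516  0.551  0.761]
x [-0.131  0.736  0.664] y [0.985 0.174 0.001] z [-0.115  0.654 -0.747] tilt 41.6 az of z 100.0
world [  1.  -3. -64.] tool [-44.8   0.5  45.3] | 64.0
world [ 0  0 -4] tool [-2.7 -0.   3. ] | 4.0
```

Call:
{"api": "send_rows", "payload": {
  "plan": [
    [[-0.014,0,0.014],0,0],
    [[-0.014,0,0.014],0,0],
    [[-0.01,0,0.01],0,0],
    [[-0.005,0,0.005],0,0],
    [[0,0,0],0,0]
  ]
}}

```text
t: 22.45
tool_pos: [527.4, -31.1, 99.0]
orientation: [3.14, -0.726, 1.741]
wrist_force: [-0.2, -0.4, -4.0]
opening: 17.4
finger_force: 59.5
```

Call:
{"api": "send_rows", "payload": {
  "plan": [
    [[-0.0015,0,0.0015],0,0],
    [[0,0,0],0,0]
  ]
}}

```text
t: 22.7
tool_pos: [527.8, -31.2, 97.3]
orientation: [3.138, -0.725, 1.743]
wrist_force: [-1.2, 0.4, -4.4]
opening: 17.6
finger_force: 59.5
```

Call:
{"api": "send_rows", "payload": {
  "plan": [
    [[-0.001,0,0.0015],0,0],
    [[0,0,0],0,0]
  ]
}}

```text
t: 22.95
tool_pos: [527.5, -30.8, 95.2]
orientation: [3.139, -0.725, 1.742]
wrist_force: [0.0, 0.2, -3.6]
opening: 17.0
finger_force: 59.5
```

Call:
{"api": "send_rows", "payload": {
  "plan": [
    [[-0.001,0,0.0015],0,0],
    [[0,0,0],0,0]
  ]
}}

```text
t: 23.2
tool_pos: [527.7, -30.6, 93.9]
orientation: [3.139, -0.725, 1.742]
wrist_force: [0.2, -0.2, -0.8]
opening: 16.8
finger_force: 60.0
```

Touching down: the wrist load is now down to 0.8 N. I release and back out along the tool axis.

Call:
{"api": "send_rows", "payload": {
  "plan": [
    [[0,0,0.0005],0,0],
    [[0,0,0],0,0.3],
    [[0,0,0],0,0.6],
    [[0,0,0],0,1],
    [[0,0,0],0,1]
  ]
}}

```text
t: 23.82
tool_pos: [527.5, -30.2, 93.0]
orientation: [3.139, -0.725, 1.742]
wrist_force: [0.1, 0.4, -0.9]
opening: 78.6
finger_force: 0.0
```

Call:
{"api": "send_rows", "payload": {
  "plan": [
    [[0,0,0],0,1],
    [[0,0,0],0,1],
    [[0,0,-0.02],0,1],
    [[0,0,-0.03],0,1],
    [[0,0,-0.04],0,1]
  ]
}}

```text
t: 24.45
tool_pos: [537.0, -89.0, 160.8]
orientation: [3.141, -0.726, 1.742]
wrist_force: [0.3, -0.6, -1.3]
opening: 85.5
finger_force: 0.0
```

Call:
{"api": "send_rows", "payload": {
  "plan": [
    [[0.02,0,-0.04],0,1],
    [[0.03,0,-0.04],0,1],
    [[0.03,0,-0.04],0,1],
    [[0.03,0,-0.04],0,1],
    [[0,0,0],0,1]
  ]
}}

```text
t: 25.08
tool_pos: [539.9, -110.9, 351.2]
orientation: [3.124, -0.715, 1.748]
wrist_force: [-0.6, 0.6, 0.5]
opening: 85.3
finger_force: 0.0
```

Run:
```python
from h import *
st();b=robot.grab_frame('side');a=robot.grab_frame('top')
cv2.imwrite('pics/end.png',np.vstack([cv2.resize(b[80:260,250:470],None,fx=1.6,fy=1.6),cv2.resize(a[120:300,280:500],None,fx=1.6,fy=1.6)]))
```

```text
('t', 25.075)
('joints', [-0.598, 0.737, 0.747, 2.114, 0.501, 0.662])
('tool_pos', [539.885, -110.938, 351.172])
('orientation', [3.124, -0.715, 1.748])
('wrist_force', [-0.637, 0.65, 0.548])
('moment', [-0.53, -0.053, -0.022])
('opening', 85.34)
('finger_force', 0.0)
```

View pics/end.png

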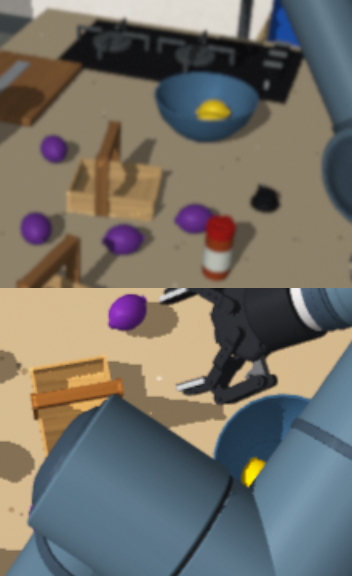

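The tray stands empty and upright at crop (115,185). The side view shows yellow in the bowl at (212,110). I move the arm clear to see both lemons.

Call:
{"api": "send_rows", "payload": {
  "plan": [
    [[0.041,-0.009,0.036],0,1],
    [[0.041,-0.009,0.036],0,1],
    [[0.041,-0.009,0.036],0,1],
    [[0.041,-0.009,0.036],0,1],
    [[0.041,-0.009,0.036],0,1]
  ]
}}

```text
t: 25.8
tool_pos: [446.5, 153.8, 347.2]
orientation: [3.14, -0.724, 1.738]
wrist_force: [0.9, -0.0, 0.2]
opening: 85.2
finger_force: 0.0
```

Run:
```python
from h import *
ax();a=robot.grab_frame('top');cv2.imwrite('pics/end2.png',cv2.resize(a[150:300,290:540],None,fx=2,fy=2))
m=cv2.inRange(cv2.cvtColor(a,cv2.COLOR_BGR2HSV),(20,120,80),(35,255,255))
n,_,s,c=cv2.connectedComponentsWithStats(m)
for i in range(1,n):
    if s[i,4]>30:print(c[i],s[i],(ray('top',c[i],40)-[431,-314,40]).round(0))
```

```text
pos [446.5 153.8 347.2] q [-0.233  0.273  0.012  1.641  0.656  1.058]
x [-0.125  0.739  0.662] y [0.986 0.165 0.001] z [-0.109  0.653 -0.749] tilt 41.5 az of z 99.0
[180.44117647 190.32352941] [171 186  24  14  34] [100. 612.   0.]
[453.1559633  238.81039755] [431 223  45  33 981] [-14.   0.   0.]
```

View pics/end2.png

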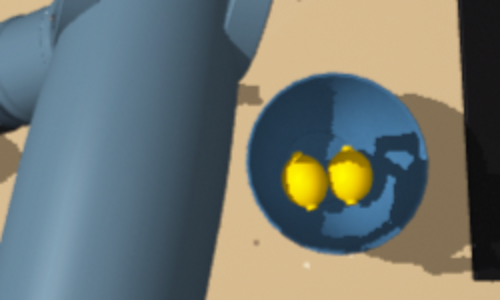

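Both lemons lie side by side in the bowl, at crop (306,181) and (350,175). The bowl is upright and has not moved, so I'm handing in.

```bash
python3 -c "
from h import *
print(robot.sign_off())"
```

```text
the job is handed in; nothing more can be done
None
```

The job is handed in: in the last pictures both lemons lie in the blue bowl, which still stands upright and in place, and the empty tray is upright within a few millimetres of its starting spot; the hand-in returned no verdict.

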